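# Take the pipette out of its decontamination case

### The job

The pipette in the decontamination case is needed. Lift the loose cover off the case's opening by its orange knob, set it down gently, knob up, flat inside the green-rimmed rest, and let it go; then take hold of the pipette, tilt it and draw it out lengthwise through the opening without forcing it against the case. Finish while holding the pipette still in the gripper, all of it at least 10 cm above the top of the case; leave the other things on the worktop where they stand.

Things in the scene. Friction and masses are not known exactly. Their poses are not given: they have to be found in the camera images.
- case: Fixed white case with blue end decks, 350 (its x) x 110 (its y) x 50 mm high; -x end nearer the robot. Origin: centre of the underside, z up. Floor 4 mm thick, walls 5 mm; inside 340 x 100 mm, 42 mm high from floor to underside of the decks. The decks, 4 mm thick, roof both ends from the inner end walls (x = -170, +170) to x = -90 and +90, leaving one opening 180 x 100 mm between.
- opening (a point): Centre of the case's opening, level with the decks' top, 50 mm above the worktop. Both ends of the pipette lie under the decks: shift it along x until one end is out from under its deck, the other going up to the end wall, then raise the free end and draw the pipette out along its length.
- cover: Loose white rectangular cover, 120 g, lying on the case over the opening at the start, its x along the case's x. Origin: centre of its underside, z up. A grey plug 174 x 94 x 4 mm below (drops 4 mm into the opening), above it a plate 192 (x) x 110 (y) x 5 mm, then the orange knob. Hides the pipette until lifted.
- knob (a point): A point in the orange knob of the cover, on its axis, 36 mm above the cover's origin; the knob is a block 30 mm (cover's x) by 22 mm (cover's y), from 9 to 49 mm above the cover's origin.
- rest: Fixed shallow tray, grey floor, green rim, outside 214 (its x) x 132 (its y) mm, inside 206 x 124 mm; floor 5 mm thick, rim top 17 mm above the worktop. Origin: centre of its underside, z up. Its long x axis lies roughly along world y. The cover fits either way round, long side along long side; seated, the cover's origin is 5 mm above the rest's.
- pipette: White pipette, blue plunger end, 90 g, 240 mm long along its y (thin tip at y = 120), lying on the case floor along the case's x, tip towards the case's -x. Origin under its middle, z up. Handle y -92 to 30, x -21 to 8, z 0 to 30: grip across x. Hook out to x = 21 at y -81 to -69. Shaft y 30 to 120, x -14 to 1, z 8 to 23. Plunger y -120 to -92, x -16 to 3, z 6 to 24.
- pipette_grip (a point): Point in the pipette's handle at its centre of mass, (-6.5, -28.5, 15) mm in the pipette's frame: where to grip.
- pipette_tip (a point): Centre of the pipette's thin tip end, (-6.5, 120, 15) mm in the pipette's frame.
- pipette_end (a point): Centre of the pipette's plunger end, (-6.5, -120, 15) mm in the pipette's frame.
- centrifuge_lid (a point): Fixed obstacle: top of the open grey lid of the white centrifuge, 260 mm above the worktop; the lid is about 190 mm wide (y) by 130 mm (x) round this point. The centrifuge body in front of it, towards the robot, reaches x = 0.48 and is 120 mm high. Carry things over or round it.
- cup_red: Bystander: specimen cup with a red lid, 62 mm wide, 72 mm high; origin under its centre.
- vial: Bystander: white vial with a blue cap, 42 mm wide, 104 mm high; origin under its centre.
- cup_yellow: Bystander: specimen cup with a yellow lid, 62 mm wide, 72 mm high; origin under its centre.

How it is judged:
On the way, in this order (a step that is already met when the one before it is completed fails the run):
1. the cover lies flat in the rest and is let go (horizontal distance between cover and rest below 0.013 m and z of cover in the frame of rest below 0.009 m and angle between the x axis of cover and the x axis of rest, either way round below 0.12 rad and angle between cover's own z axis and vertical below 0.06 rad and contact force between cover and the fingers below 0.1 N), for 0.2 s.
2. the pipette is wholly out of the case, both ends above its top, in the gripper (height (world z) of each of pipette_tip, pipette_end above 0.07 m and contact force between pipette and the fingers above 0.5 N), for 0.2 s.
At the end, for the whole second after the job is handed in: The pipette is held still in the fingers, touching nothing else, both its ends over 145 mm above the worktop (95 mm above the case). The cover lies flat, knob up, in the rest, within 13 mm of its centre and 0.12 rad of its long side, let go (all of step 1 and height (world z) of each of pipette_tip, pipette_end above 0.145 m and height (world z) of pipette_grip below 0.6 m and contact force between pipette and the fingers above 0.5 N and contact force between pipette and case below 0.05 N and contact force between pipette and cover below 0.05 N and contact force between pipette and rest below 0.05 N and linear speed of pipette below 0.03 m/s and angular speed of pipette below 0.2 rad/s); the arm keeps its last pose, push and grip.
It fails at once if the pipette is forced against the case (over 40 N) (contact force between pipette and case above 40 N).
It fails at once if the cover is dropped or pressed hard into the rest (over 40 N) (contact force between cover and rest above 40 N).
It fails at once if a bystander is moved by more than 30 mm (distance of any of cup_red, vial, cup_yellow from where it was at the start of the episode above 0.03 m).
It also fails if it takes over 70 s, if anything falls off the work surface, if the arm or the gripper's body presses on something with over 40 N, if the wrist force passes 120 N, or if a joint passes its speed limit or range.

### The arm

A 6-joint arm with a two-finger parallel gripper is mounted at the origin on a cart in front of the work surface, level with it; the furniture and walls round the work are solid. World frame = base frame: x ahead of the robot, y to its left, z up, the work surface at z = 0. Lengths are in m, angles in rad, forces in N, time in s.
With the tool pointing down it reaches from about 0.35 to 1 m from the base axis. Payload 7.1 kg.
Tool frame: the origin (TCP) lies on the centre line of the jaws, within the pads' length; the fingertips stand 14 mm ahead of it and the grasp point (between the pads) lies 5 mm behind it; z points along the fingers, y is the direction in which the jaws open and shut (so a half turn about z gives the same grasp; the last joint's range is limited). The gripper opens to 85 mm and grips with 20 to 120 N. Pads are 22 mm wide; open, the fingers measure 114 mm over their backs; the gripper's body (76 mm by 85 mm) begins 54 mm behind the grasp point. The pads swing forward as they close: fully open they stand 13 mm farther back than shut.
Start: joints at [-1.292, 0.423, 1.63, -0, 1.089, -0.019], TCP at [0.183, -0.597, 0.245] pointing down, gripper open.
Joint ranges: [-3, 3], [-0.9, 2.11], [0.09, 2.58], [-1.31, 4.45], [0.11, 2.69], [-2.54, 2.54]. Speed limits (rad/s): [2.39, 2.39, 3.01, 3.14, 3.14, 3.14].

### API

Orientations are given as a unit quaternion [w, x, y, z].
In Python, from workcell import get_state, camera, calibration, hand_in gives the robot as it stands. The module is installed in compiled form; this text tells all that it offers.
- The arm moves only by the tool arm_command, never from a script. Its argument "steps" is a list that holds one entry, the list of rows, each a list of 7 numbers: the opening, from -1 (shut) to 1 (fully open), then the shift along the tool's x, y, z scaled (see below), then the turn, a rotation vector about the tool's x, y, z scaled (see below). In form: [[[grip, dx, dy, dz, ax, ay, az], ...]]. A call has 1 to 10 rows; each row is the pose to reach, as a shift and turn from the pose commanded when the call began, along the tool's axes at that moment; what a row does not reach only later rows make up. The controller multiplies each number of a shift by 0.2 m and each number of a turn by pi/2 rad. A row lasts 1/8 s, in which the tool goes at most 62.5 mm and 10.7 degrees, less where a joint would pass 70% of its speed; a pose out of reach is approached as far as the arm can. A call with a number of a shift or a turn outside -1 to 1 is refused whole. A call with a gripper value outside its range is refused whole. The fingers move at their own pace and stop on an object; "grip_force" is the grip in N (left out, the last holds). Time passes only in rows, so rows that repeat a pose let the fingers close. It gives the time, the measured TCP pose, the force and the opening at its end, in the units of the state.
- get_state(): the state, without advancing time (a new reading comes with each control period).
- camera(name): name is "side" or "top"; returns the picture (384x512x3 uint8, blue, green, red); there is no depth.
- calibration(name): a dict with "intrinsics" (3x3 intrinsics, pixels), "dist" ([k1, k2, p1, p2, k3] as OpenCV has them; the pictures are not rectified), "T" (4x4, takes a point from camera to world coordinates). Camera axes: x right, y up, looking along -z (the intrinsics and any distortion apply to the point x, -y, -z); pixel columns grow to the right and rows downward; lengths in m; the calibration is good to about 2 mm. A picture is of the moment at which its call begins. calibration takes no time and is no camera call.
- hand_in(): hands the job in, once; it reports no verdict.
The state is a dict: "time_s": time; "q": joint angles; "qvel": joint speeds; "joint_torque": joint torques, N m; "tcp_pos": TCP position; "tcp_rot": TCP orientation; "force": force on the tool from outside, world axes, zero at the start; "moment": the same for the moment, N m; "finger_gap": opening from 0.0 (shut) to 1.0 (fully open).
Only numpy, scipy, OpenCV 4.12 (cv2) and the standard library are available. Lean on these libraries where they do the work, as an engineer would, in place of code of your own. Each camera call takes 0.05 s, during which the arm holds its last target. There are 200 camera calls.

## Working session

There is one attempt and no reset: what is moved stays moved. The work goes in short steps, Python scripts to look and compute and a tool call to move; the robot and the scene stay as the last step left them, time stands still between calls to the robot, and variables do not carry over. Pictures are saved under pics/ and viewed, about 8 in all and at most 12, crops included, and the job is handed in when it is done.

Besides the shell and the picture viewer there is one more tool, called after "Call:" as a command line: name --argument value ..., lists and objects as JSON in quotes. arm_command: Moves the arm, as the interface text tells. Its arguments: {"type":"object","properties":{"steps":{"type":"array"},"grip_force":{"type":"number"}},"required":["steps"]}

```bash
mkdir -p pics; cat > h.py <<'E'
import numpy as np,cv2
from workcell import get_state,camera,calibration
def ray(name,uv):
    c=calibration(name);K=np.array(c["intrinsics"]);d=np.array(c["dist"]);T=np.array(c["T"])
    p=cv2.undistortPoints(np.array(uv,float).reshape(-1,1,2),K,d).reshape(-1,2)
    r=np.c_[p[:,0],-p[:,1],-np.ones(len(p))]@T[:3,:3].T
    return T[:3,3],r
def plane(name,uv,z):
    o,r=ray(name,uv);return o+r*((z-o[2])/r[:,2])[:,None]
def proj(name,P):
    c=calibration(name);K=np.array(c["intrinsics"]);d=np.array(c["dist"]);T=np.array(c["T"])
    p=(np.array(P,float).reshape(-1,3)-T[:3,3])@T[:3,:3];p=p*[1,-1,-1]
    return cv2.projectPoints(p,np.zeros(3),np.zeros(3),K,d)[0].reshape(-1,2)
def tri(a,b):
    o1,r1=ray("top",a);o2,r2=ray("side",b);r1,r2=r1[0],r2[0]
    s=np.linalg.lstsq(np.c_[r1,-r2],o2-o1,rcond=None)[0]
    return (o1+s[0]*r1+o2+s[1]*r2)/2,np.linalg.norm(o1+s[0]*r1-o2-s[1]*r2)
E
python3 - <<'E'
from h import *
for n in("top","side"):
    im=camera(n);cv2.imwrite(f"pics/{n}0.png",im);print(n,np.round(calibration(n)["T"],3).tolist(),np.round(calibration(n)["intrinsics"],0).tolist())
print(get_state())
E
```

```text
top [[-0.0, 0.999, -0.051, 0.521], [-0.999, 0.001, 0.033, 0.013], [0.033, 0.051, 0.998, 1.113], [0.0, 0.0, 0.0, 1.0]] [[352.0, 0.0, 256.0], [0.0, 352.0, 192.0], [0.0, 0.0, 1.0]]
side [[-0.88, 0.314, -0.357, 0.17], [-0.475, -0.585, 0.657, 0.766], [-0.003, 0.748, 0.664, 0.926], [0.0, 0.0, 0.0, 1.0]] [[429.0, 0.0, 268.0], [0.0, 429.0, 191.0], [0.0, 0.0, 1.0]]
{'time_s': 0.1, 'q': array([-1.29198142e+00,  4.23757773e-01,  1.63060923e+00, -5.78945914e-06,
        1.08861653e+00, -1.89748548e-02]), 'qvel': array([ 1.48672162e-03, -2.54558816e-03,  2.30749168e-04,  4.08496584e-06,
       -5.38575858e-04,  4.09348593e-05]), 'joint_torque': array([ 3.10830137e-04, -5.58424687e+01, -2.82442510e+01, -5.44079035e-05,
        2.98604362e-03,  6.84412655e-06]), 'tcp_pos': array([ 0.18328688, -0.5970217 ,  0.24462927]), 'tcp_rot': array([-6.89249097e-04,  9.88935183e-01,  1.48346624e-01, -9.26400612e-05]), 'force': array([-0.14707316,  0.04238973, -0.44720376]), 'moment': array([-0.0287128 , -0.02574815, -0.01860882]), 'finger_gap': 1.000871798756705}
```

View pics/top0.png

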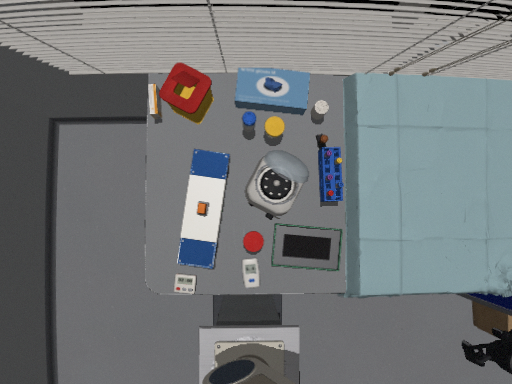

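View pics/side0.png

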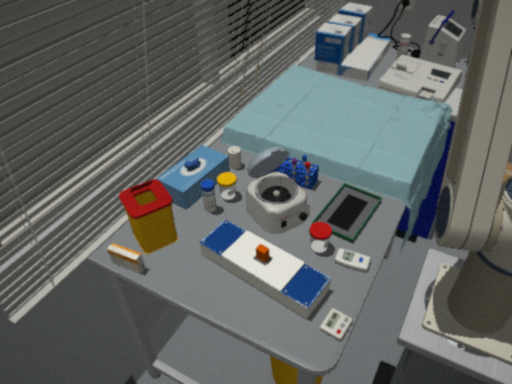

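The top view shows the case at about (203,209) with the orange knob at (202,208), and the rest at (307,247) behind the red cup at (253,242). The centrifuge is at (275,180). The side view agrees.

```bash
python3 - <<'E'
from h import *
im=cv2.imread("pics/top0.png");hsv=cv2.cvtColor(im,cv2.COLOR_BGR2HSV)
sd=cv2.cvtColor(cv2.imread("pics/side0.png"),cv2.COLOR_BGR2HSV)
def comp(h,lo,hi,box):
    m=cv2.inRange(h,np.array(lo),np.array(hi));k=np.zeros_like(m);x0,y0,x1,y1=box;k[y0:y1,x0:x1]=m[y0:y1,x0:x1]
    return np.argwhere(k)[:,::-1].astype(np.float32)
def rect(p,z,n="top"):
    w=plane(n,p,z)[:,:2].astype(np.float32);r=cv2.minAreaRect(w);return np.round(r[0],4),np.round(r[1],4),round(r[2],2),len(p)
B=((100,120,40),(125,255,255))
d1=comp(hsv,*B,(180,145,235,182));d2=comp(hsv,*B,(170,232,222,272))
print("deck far",rect(d1,.05));print("deck near",rect(d2,.05));print("case",rect(np.r_[d1,d2],.05))
g=comp(hsv,(50,80,20),(90,255,255),(265,218,348,275));print("rest",rect(g,.017))
g2=comp(sd,(50,80,20),(90,255,255),(310,175,390,245));print("rest side",rect(g2,.017,"side"))
k=comp(hsv,(3,150,100),(18,255,255),(190,195,215,222));print("knob",rect(k,.095))
s1=comp(sd,*B,(195,215,245,260));s2=comp(sd,*B,(275,255,335,310));print("case side",rect(np.r_[s1,s2],.05,"side"))
ks=comp(sd,(3,100,100),(18,255,255),(250,240,275,265));print("knob side",rect(ks,.085,"side"))
for n,(a,z) in {"red":((243,231,264,254),.072),"yel":((263,115,286,138),.072),"vial":((241,110,258,127),.104)}.items():
    print(n,plane("top",[((a[0]+a[2])/2,(a[1]+a[3])/2)],z)[0])
print("lid",plane("top",[(290,167)],.26)[0])
E
```

```text
deck far (array([0.6588, 0.1187]), array([0.1092, 0.0768]), 81.54, 866)
deck near (array([0.3904, 0.1564]), array([0.1036, 0.0773]), 81.66, 812)
case (array([0.5245, 0.1377]), array([0.1088, 0.3485]), 81.98, 1678)
rest (array([ 0.4031, -0.1812]), array([0.2123, 0.1314]), 84.64, 217)
rest side (array([ 0.4024, -0.1738]), array([0.2226, 0.1329]), 84.63, 333)
knob (array([0.5246, 0.1369]), array([0.0288, 0.0202]), 0.08, 72)
case side (array([0.5256, 0.1415]), array([0.1074, 0.3467]), 81.75, 1733)
knob side (array([0.5257, 0.1357]), array([0.0366, 0.0268]), 0.98, 90)
red [ 0.42322344 -0.01357181  0.072     ]
yel [ 0.76922869 -0.0766255   0.072     ]
vial [ 0.78468254 -0.00102575  0.104     ]
lid [ 0.62412047 -0.09797031  0.26      ]
```

Call:
arm_command --steps '[[[1, 0.68, -0.75, 0, 0, 0, 0], [1, 0.68, -0.75, 0, 0, 0, 0], [1, 0.68, -0.75, 0, 0, 0, 0], [1, 0.68, -0.75, 0, 0, 0, 0], [1, 0.68, -0.75, 0, 0, 0, 0]]]' --grip_force 50

```text
time_s: 0.72
tcp_pos: [0.2698, -0.4139, 0.2455]
tcp_rot: [0.0, 0.989, 0.149, -0.0]
force: [0.0, -0.8, 0.1]
finger_gap: 0.998
```

Call:
arm_command --steps '[[[1, 0.68, -0.75, 0, 0, 0, 0], [1, 0.68, -0.75, 0, 0, 0, 0], [1, 0.68, -0.75, 0, 0, 0, 0], [1, 0.68, -0.75, 0, 0, 0, 0], [1, 0.68, -0.75, 0, 0, 0, 0]]]'

```text
time_s: 1.35
tcp_pos: [0.356, -0.2317, 0.2455]
tcp_rot: [0.0, 0.989, 0.149, 0.0]
force: [0.6, -0.5, -0.2]
finger_gap: 0.999
```

Call:
arm_command --steps '[[[1, 0.68, -0.75, 0, 0, 0, 0], [1, 0.68, -0.75, 0, 0, 0, 0], [1, 0.68, -0.75, 0, 0, 0, 0], [1, 0.68, -0.75, 0, 0, 0, 0], [1, 0.68, -0.75, 0, 0, 0, 0]]]'

```text
time_s: 1.98
tcp_pos: [0.4419, -0.0486, 0.2452]
tcp_rot: [0.0, 0.989, 0.149, -0.0]
force: [-0.3, -0.2, -1.1]
finger_gap: 1.004
```

Call:
arm_command --steps '[[[1, 0.68, -0.75, 0, 0, 0, 0.278], [1, 0.68, -0.75, 0, 0, 0, 0.278], [1, 0.68, -0.75, 0, 0, 0, 0.278], [1, 0.68, -0.75, 0, 0, 0, 0.278], [1, 0.68, -0.75, 0, 0, 0, 0.278], [1, 0.68, -0.75, 0, 0, 0, 0.278]]]'

```text
time_s: 2.72
tcp_pos: [0.5271, 0.1334, 0.245]
tcp_rot: [0.0, 0.998, -0.07, -0.001]
force: [-0.4, 0.4, -0.2]
finger_gap: 1.001
```

```bash
cat >> h.py <<'E'
from scipy.spatial.transform import Rotation as Ro
def pose():
    s=get_state();q=s["tcp_rot"];return s["tcp_pos"],Ro.from_quat([q[1],q[2],q[3],q[0]]),s
def down(yaw,tilt=0):  # tool x at world yaw, pointing down, then turned by tilt about tool y
    return Ro.from_matrix(np.array([[np.cos(yaw),np.sin(yaw),0],[np.sin(yaw),-np.cos(yaw),0],[0,0,-1]]))*Ro.from_rotvec([0,tilt,0])
def goal(P,R=None):
    p,r,s=pose();R=r if R is None else R
    print("t %.2f tcp"%s["time_s"],np.round(p,4),"gap %.3f"%s["finger_gap"],"F",np.round(s["force"],1),"q",np.round(s["q"],2))
    print("row",np.round(r.inv().apply(np.array(P)-p)/.2,3),np.round((r.inv()*R).as_rotvec()/(np.pi/2),3))
E
python3 - <<'E'
from h import *
goal([.525,.137,.077],down(-.140))
a,b=camera("top"),camera("side")
cv2.imwrite("pics/c1.png",np.hstack([cv2.resize(a[130:290,150:290],None,fx=2.5,fy=2.5),cv2.resize(b[180:340,190:350],None,fx=2.5,fy=2.5)]))
E
```

```text
t 2.73 tcp [0.5271 0.1334 0.245 ] gap 1.001 F [-0.4  0.4 -0.2] q [ 0.23  0.31  1.81 -0.    1.03  1.94]
row [-0.012 -0.017  0.84 ] [ 0.001  0.001 -0.001]
```

View pics/c1.png

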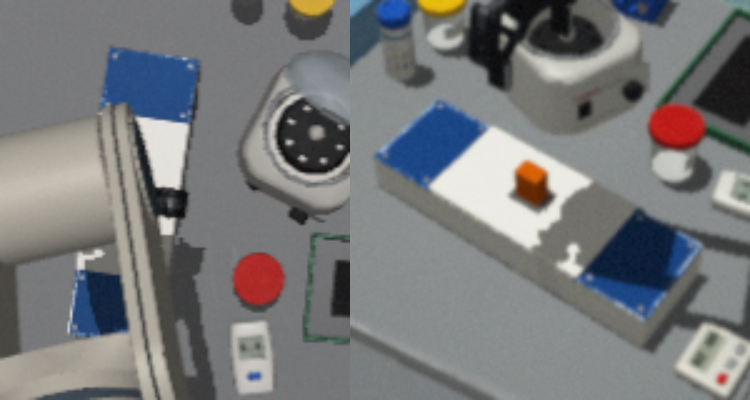

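The open gripper is above the knob, visible top left in the side crop, and the path down is clear. I'll descend, grip and lift.

Call:
arm_command --steps '[[[1, -0.012, -0.017, 0.3, 0, 0, 0], [1, -0.012, -0.017, 0.6, 0, 0, 0], [1, -0.012, -0.017, 0.75, 0, 0, 0], [1, -0.012, -0.017, 0.84, 0, 0, 0], [1, -0.012, -0.017, 0.84, 0, 0, 0], [1, -0.012, -0.017, 0.84, 0, 0, 0]]]'

```text
time_s: 3.58
tcp_pos: [0.5265, 0.1394, 0.0786]
tcp_rot: [-0.0, 0.998, -0.07, 0.001]
force: [0.2, -0.6, 0.5]
finger_gap: 0.999
```

Call:
arm_command --steps '[[[-1, 0, 0, 0, 0, 0, 0], [-1, 0, 0, 0, 0, 0, 0], [-1, 0, 0, 0, 0, 0, 0], [-1, 0, 0, 0, 0, 0, 0], [-1, 0, 0, 0, 0, 0, 0], [-1, 0, 0, 0, 0, 0, 0], [-1, 0, 0, 0, 0, 0, 0], [-1, 0, 0, 0, 0, 0, 0]]]'

```text
time_s: 4.58
tcp_pos: [0.5258, 0.1396, 0.0777]
tcp_rot: [-0.0, 0.998, -0.069, 0.0]
force: [-0.6, 0.3, 6.7]
finger_gap: 0.252
```

Call:
arm_command --steps '[[[-1, 0, 0, -0.1, 0, 0, 0], [-1, 0, 0, -0.2, 0, 0, 0], [-1, 0, 0, -0.4, 0, 0, 0], [-1, 0, 0, -0.6, 0, 0, 0], [-1, 0, 0, -0.8, 0, 0, 0], [-1, 0, 0, -0.98, 0, 0, 0], [-1, 0, 0, -0.98, 0, 0, 0], [-1, 0, 0, -0.98, 0, 0, 0]]]'

```text
time_s: 5.58
tcp_pos: [0.5247, 0.1392, 0.2721]
tcp_rot: [0.0, 0.998, -0.069, -0.001]
force: [-0.8, -0.1, -1.7]
finger_gap: 0.251
```

```bash
python3 - <<'E'
from h import *
goal([.403,-.179,.272])
a,b=camera("top"),camera("side")
cv2.imwrite("pics/c2.png",np.hstack([cv2.resize(a[130:290,150:290],None,fx=2.5,fy=2.5),cv2.resize(b[140:340,160:360],None,fx=2,fy=2)]))
E
```

```text
t 5.58 tcp [0.5247 0.1392 0.2721] gap 0.251 F [-0.8 -0.1 -1.7] q [ 0.24  0.27  1.79 -0.    1.08  1.95]
row [-0.382  1.66   0.002] [0. 0. 0.]
```

View pics/c2.png

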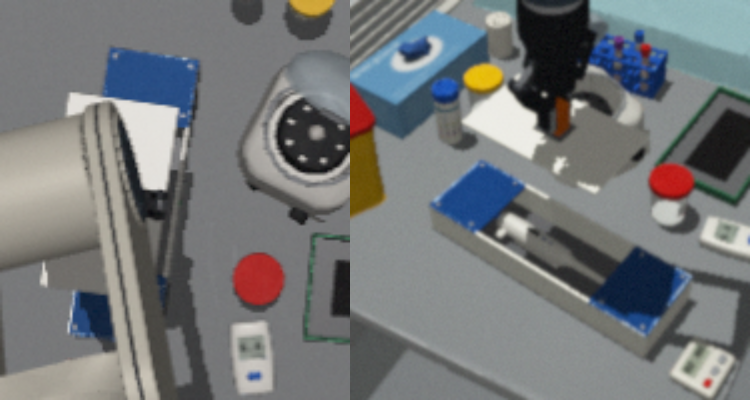

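The cover is off and held; the pipette is visible in the case. I'll carry the cover back towards the robot first, then across, with height to spare.

Call:
arm_command --steps '[[[-1, -0.2, 0.1, -0.1, 0, 0, 0], [-1, -0.4, 0.25, -0.15, 0, 0, 0], [-1, -0.58, 0.4, -0.15, 0, 0, 0], [-1, -0.58, 0.535, -0.15, 0, 0, 0], [-1, -0.58, 0.535, -0.15, 0, 0, 0]]]'

```text
time_s: 6.3
tcp_pos: [0.3948, 0.0486, 0.3025]
tcp_rot: [0.0, 0.998, -0.07, -0.001]
force: [0.6, 0.0, -1.8]
finger_gap: 0.249
```

Call:
arm_command --steps '[[[-1, 0.03, 0.2, 0, 0, 0, -0.1], [-1, 0.06, 0.4, 0, 0, 0, -0.2], [-1, 0.09, 0.6, 0, 0, 0, -0.3], [-1, 0.12, 0.8, 0, 0, 0, -0.4], [-1, 0.157, 0.937, 0, 0, 0, -0.5], [-1, 0.157, 0.937, 0, 0, 0, -0.5], [-1, 0.157, 0.937, 0, 0, 0, -0.5]]]'

```text
time_s: 7.18
tcp_pos: [0.401, -0.1397, 0.3026]
tcp_rot: [-0.001, 0.949, 0.317, -0.001]
force: [-0.1, 0.2, -1.2]
finger_gap: 0.25
```

```bash
python3 - <<'E'
from h import *
goal([.403,-.178,.20],down(1.476))
E
```

```text
t 7.17 tcp [ 0.401  -0.1397  0.3026] gap 0.250 F [-0.1  0.2 -1.2] q [-0.36  0.04  1.99  0.    1.11  0.56]
row [-0.107  0.16   0.513] [-0.001 -0.    -0.529]
```

Call:
arm_command --steps '[[[-1, -0.02, 0.03, 0.1, 0, 0, -0.1], [-1, -0.04, 0.06, 0.2, 0, 0, -0.2], [-1, -0.06, 0.1, 0.3, 0, 0, -0.3], [-1, -0.08, 0.13, 0.4, 0, 0, -0.4], [-1, -0.107, 0.16, 0.5, 0, 0, -0.529], [-1, -0.107, 0.16, 0.513, 0, 0, -0.529], [-1, -0.107, 0.16, 0.513, 0, 0, -0.529]]]'

```text
time_s: 8.05
tcp_pos: [0.4034, -0.1781, 0.2009]
tcp_rot: [-0.0, 0.74, 0.672, 0.0]
force: [-0.8, -0.8, -1.8]
finger_gap: 0.251
```

```bash
python3 - <<'E'
from h import *
goal([.403,-.178,.09],down(1.476))
a,b=camera("top"),camera("side")
cv2.imwrite("pics/a3.png",a);cv2.imwrite("pics/b3.png",b)
cv2.imwrite("pics/c3.png",np.hstack([cv2.resize(a[180:310,240:370],None,fx=3,fy=3),cv2.resize(b[120:250,290:420],None,fx=3,fy=3)]))
E
```

```text
t 8.05 tcp [ 0.4034 -0.1781  0.2009] gap 0.251 F [-0.8 -0.8 -1.8] q [-0.44  0.22  2.06  0.    0.86 -0.35]
row [ 0.    -0.002  0.555] [-0.    -0.    -0.001]
```

View pics/c3.png

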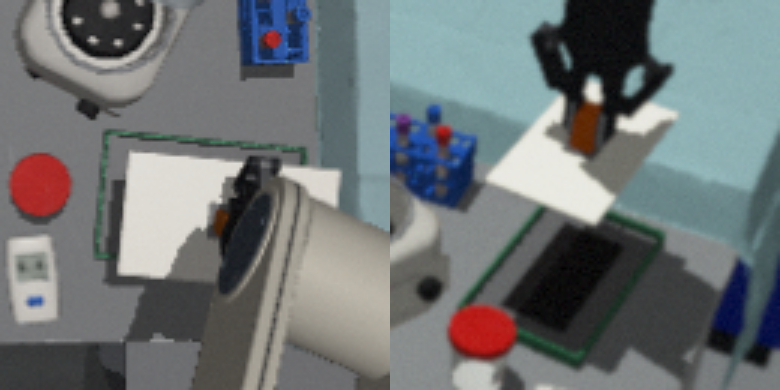

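The held cover is over the rest, square to it: plate corners at about (283,230), (279,272), (353,237) in the top view. Checking its centre.

```bash
python3 - <<'E'
from h import *
w=plane("top",[(283.3,230),(279.3,271.7),(353.3,236.7)],.179)
print(w.round(4), "centre",(w[1]+w[2])/2, np.linalg.norm(w[1]-w[0]),np.linalg.norm(w[2]-w[0]))
d=w[0]-w[2];print("angle",np.degrees(np.arctan2(d[1],d[0])))
E
```

```text
[[ 0.466  -0.0899  0.179 ]
 [ 0.3558 -0.0791  0.179 ]
 [ 0.4469 -0.279   0.179 ]] centre [ 0.40134405 -0.17902492  0.179     ] 0.11072225129086904 0.1900647758285489
angle 84.24662520233706
```

Call:
arm_command --steps '[[[-1, -0.009, 0.008, 0.15, 0, 0, 0], [-1, -0.009, 0.008, 0.3, 0, 0, 0], [-1, -0.009, 0.008, 0.45, 0, 0, 0], [-1, -0.009, 0.008, 0.58, 0, 0, 0], [-1, -0.009, 0.008, 0.68, 0, 0, 0], [-1, -0.009, 0.008, 0.75, 0, 0, 0], [-1, -0.009, 0.008, 0.78, 0, 0, 0], [-1, -0.009, 0.008, 0.8, 0, 0, 0], [-1, -0.009, 0.008, 0.805, 0, 0, 0], [-1, -0.009, 0.008, 0.805, 0, 0, 0]]]'

```text
time_s: 9.4
tcp_pos: [0.4048, -0.1809, 0.0401]
tcp_rot: [0.0, 0.739, 0.673, 0.0]
force: [-0.2, 0.6, -1.8]
finger_gap: 0.252
```

Call:
arm_command --steps '[[[-1, 0, 0, 0.005, 0, 0, 0], [-1, 0, 0, 0.01, 0, 0, 0], [-1, 0, 0, 0.012, 0, 0, 0], [-1, 0, 0, 0.012, 0, 0, 0]]]'

```text
time_s: 9.9
tcp_pos: [0.4046, -0.1808, 0.0373]
tcp_rot: [-0.0, 0.739, 0.673, -0.0]
force: [0.1, 0.7, -1.5]
finger_gap: 0.248
```

```bash
python3 - <<'E'
from h import *
goal([.403,-.178,.09])
a,b=camera("top"),camera("side")
cv2.imwrite("pics/c4.png",np.hstack([cv2.resize(a[180:310,240:370],None,fx=3,fy=3),cv2.resize(b[120:250,290:420],None,fx=3,fy=3)]))
E
```

```text
t 9.90 tcp [ 0.4046 -0.1808  0.0373] gap 0.248 F [ 0.1  0.7 -1.5] q [-0.45  0.55  2.13  0.    0.47 -0.35]
row [ 0.013 -0.009 -0.263] [0. 0. 0.]
```

View pics/c4.png

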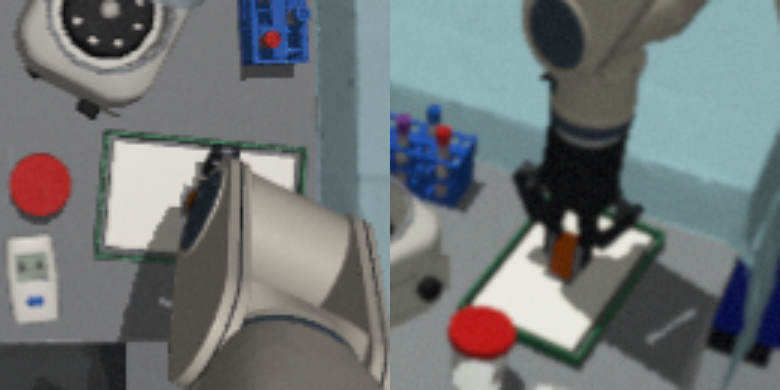

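The cover is inside the rim, even on all sides, and still carries its weight. I'll lower it another millimetre or two, release and rise.

Call:
arm_command --steps '[[[-1, 0, 0, 0.005, 0, 0, 0], [-1, 0, 0, 0.007, 0, 0, 0], [-1, 0, 0, 0.007, 0, 0, 0], [-0.2, 0, 0, 0.007, 0, 0, 0], [0.5, 0, 0, 0.007, 0, 0, 0], [0.5, 0, 0, 0.007, 0, 0, 0], [0.5, 0, 0, 0.007, 0, 0, 0], [0.5, 0, 0, 0.007, 0, 0, 0]]]'

```text
time_s: 11.0
tcp_pos: [0.4046, -0.1808, 0.0359]
tcp_rot: [-0.0, 0.739, 0.673, -0.0]
force: [-0.0, -0.4, -0.0]
finger_gap: 0.748
```

Call:
arm_command --steps '[[[0.5, 0, 0, -0.1, 0, 0, 0], [0.5, 0, 0, -0.3, 0, 0, 0], [0.5, 0, 0, -0.6, 0, 0, 0], [0.5, 0, 0, -0.9, 0, 0, 0], [0.5, 0, 0, -1, 0, 0, 0], [0.5, 0, 0, -1, 0, 0, 0]]]'

```text
time_s: 11.75
tcp_pos: [0.4054, -0.1812, 0.2374]
tcp_rot: [0.002, 0.739, 0.673, 0.001]
force: [-0.9, -0.5, -0.6]
finger_gap: 0.751
```

Call:
arm_command --steps '[[[0.5, 0.9, -0.15, 0, 0, 0, 0], [0.5, 0.9, -0.15, 0, 0, 0, 0], [0.5, 0.9, -0.15, 0, 0, 0, 0], [0.5, 0.9, -0.15, 0, 0, 0, 0]]]'

```text
time_s: 12.25
tcp_pos: [0.3898, 0.0044, 0.2342]
tcp_rot: [-0.001, 0.737, 0.676, -0.001]
force: [-1.0, 0.9, -0.3]
finger_gap: 0.746
```

```bash
python3 - <<'E'
from h import *
goal([.49,.137,.2],down(-.14))
a,b=camera("top"),camera("side");cv2.imwrite("pics/a5.png",a);cv2.imwrite("pics/b5.png",b)
w=cv2.cvtColor(a,cv2.COLOR_BGR2HSV)[222:272,272:345]
m=((w[...,1]<40)&(w[...,2]>150)).astype(np.uint8);p=np.argwhere(m)[:,::-1]+[272,222]
print("cover",cv2.minAreaRect(plane("top",p,.014)[:,:2].astype(np.float32)))
k=np.argwhere(cv2.inRange(cv2.cvtColor(a,cv2.COLOR_BGR2HSV)[225:270,280:340],(3,130,80),(18,255,255)))[:,::-1]+[280,225]
if len(k):print("knob",len(k),plane("top",[k.mean(0)],.05))
cv2.imwrite("pics/c5.png",np.hstack([cv2.resize(a[140:290,170:350],None,fx=2.2,fy=2.2),cv2.resize(b[210:320,190:340],None,fx=2.64,fy=3)]))
E
```

```text
t 12.25 tcp [0.3898 0.0044 0.2342] gap 0.746 F [-1.   0.9 -0.3] q [-0.02  0.09  2.13  0.    0.93  0.07]
row [0.704 0.442 0.17 ] [-0.002  0.002  1.034]
cover ((0.38993769884109497, -0.179867222905159), (0.19164228439331055, 0.13688001036643982), 84.7072982788086)
knob 78 [[ 0.4052047  -0.17997224  0.05      ]]
```

View pics/c5.png

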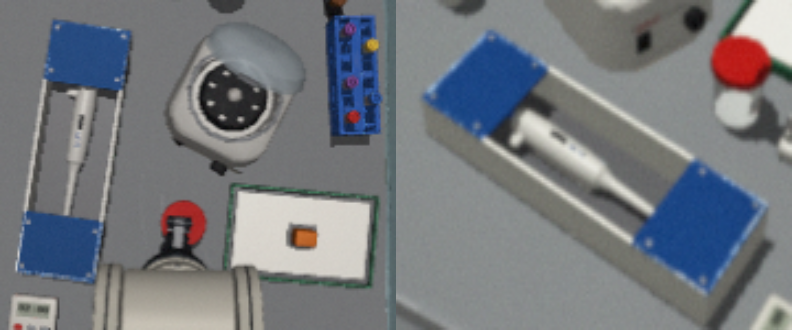

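The cover is seated flat, knob at (.405,-.180) over the rest centre (.403,-.181). The pipette lies along the case, hook on the +y side, with the handle/shaft step near crop (73,162). Now measuring its pose.

```bash
python3 - <<'E'
from h import *
c=np.array([.525,.1375]);X=np.array([np.cos(-.14),np.sin(-.14)]);Y=np.array([-X[1],X[0]])
W=lambda x,y,z:np.r_[c+x*X+y*Y,z]
for n,f in(("top","a5"),("side","b5")):
    im=cv2.cvtColor(cv2.imread(f"pics/{f}.png"),cv2.COLOR_BGR2GRAY)
    print(n,"z=.02: case x: y-range, brightness profile threshold 150 (mm)")
    for x in range(-85,90,10):
        ys=np.arange(-40,41,1)
        uv=proj(n,[W(x/1e3,y/1e3,.02) for y in ys]).astype(np.float32)
        v=cv2.remap(im,uv[:,0].reshape(1,-1),uv[:,1].reshape(1,-1),cv2.INTER_LINEAR)[0]
        s=ys[v>150] if n=="top" else ys[v>140]
        print(x,(s.min(),s.max(),len(s)) if len(s) else None,int(v.max()),end="; ")
    print()
E
```

```text
top z=.02: case x: y-range, brightness profile threshold 150 (mm)
-85 (np.int64(-1), np.int64(3), 5) 178; -75 (np.int64(-1), np.int64(4), 6) 175; -65 (np.int64(-1), np.int64(4), 6) 176; -55 (np.int64(-2), np.int64(4), 7) 177; -45 (np.int64(-2), np.int64(3), 6) 177; -35 (np.int64(-2), np.int64(4), 7) 178; -25 (np.int64(-3), np.int64(4), 8) 170; -15 (np.int64(-5), np.int64(5), 11) 161; -5 (np.int64(-8), np.int64(8), 17) 183; 5 (np.int64(-8), np.int64(8), 17) 167; 15 (np.int64(-9), np.int64(9), 19) 182; 25 (np.int64(-9), np.int64(9), 19) 178; 35 (np.int64(-10), np.int64(9), 11) 170; 45 (np.int64(-10), np.int64(9), 11) 164; 55 (np.int64(-10), np.int64(9), 20) 197; 65 (np.int64(-11), np.int64(8), 20) 202; 75 (np.int64(-11), np.int64(8), 20) 202; 85 (np.int64(-10), np.int64(5), 16) 189; 
side z=.02: case x: y-range, brightness profile threshold 150 (mm)
-85 None 112; -75 (np.int64(-2), np.int64(40), 15) 205; -65 (np.int64(-4), np.int64(40), 18) 213; -55 (np.int64(-5), np.int64(40), 19) 216; -45 (np.int64(-5), np.int64(40), 19) 220; -35 (np.int64(-6), np.int64(40), 20) 217; -25 (np.int64(-7), np.int64(40), 22) 214; -15 (np.int64(-10), np.int64(40), 25) 205; -5 (np.int64(-14), np.int64(40), 32) 226; 5 (np.int64(-15), np.int64(40), 34) 229; 15 (np.int64(-16), np.int64(40), 35) 224; 25 (np.int64(-17), np.int64(40), 36) 224; 35 (np.int64(-17), np.int64(40), 36) 222; 45 (np.int64(-16), np.int64(40), 29) 216; 55 (np.int64(-18), np.int64(40), 32) 215; 65 (np.int64(-18), np.int64(40), 36) 225; 75 (np.int64(-17), np.int64(40), 34) 224; 85 (np.int64(-17), np.int64(40), 47) 221;
```

Call:
arm_command --steps '[[[0, 0.2, 0.2, 0, 0, 0, 0.1], [0, 0.4, 0.4, 0, 0, 0, 0.2], [0, 0.6, 0.6, 0, 0, 0, 0.3], [0, 0.708, 0.75, 0, 0, 0, 0.4], [0, 0.708, 0.836, 0, 0, 0, 0.5], [0, 0.708, 0.836, 0.1, 0, 0, 0.5], [0, 0.708, 0.836, 0.1, 0, 0, 0.5]]]' --grip_force 60

```text
time_s: 13.22
tcp_pos: [0.5703, 0.1244, 0.2133]
tcp_rot: [-0.0, 0.941, 0.338, -0.002]
force: [-0.3, -0.6, 0.1]
finger_gap: 0.499
```

Call:
arm_command --steps '[[[0, 0, 0, 0, 0, 0, 0.12], [0, 0, 0, 0, 0, 0, 0.24], [0, 0, 0, 0, 0, 0, 0.36], [0, 0, 0, 0, 0, 0, 0.48], [0, 0, 0, 0, 0, 0, 0.54], [0, 0, 0, 0, 0, 0, 0.54], [0, 0, 0, 0, 0, 0, 0.54]]]'

```text
time_s: 14.1
tcp_pos: [0.5713, 0.126, 0.216]
tcp_rot: [0.0, 0.997, -0.077, -0.0]
force: [0.0, -0.2, 0.1]
finger_gap: 0.504
```

```bash
python3 - <<'E'
from h import *
goal([.5685,.131,.060],down(-.155))
E
```

```text
t 14.10 tcp [0.5713 0.126  0.216 ] gap 0.504 F [ 0.  -0.2  0.1] q [ 0.2   0.4   1.74 -0.    1.    1.92]
row [-0.017 -0.023  0.78 ] [0. 0. 0.]
```

Call:
arm_command --steps '[[[0, -0.017, -0.023, 0.2, 0, 0, 0], [0, -0.017, -0.023, 0.4, 0, 0, 0], [0, -0.017, -0.023, 0.6, 0, 0, 0], [0, -0.017, -0.023, 0.74, 0, 0, 0], [0, -0.017, -0.023, 0.78, 0, 0, 0], [0, -0.017, -0.023, 0.78, 0, 0, 0]]]'

```text
time_s: 14.85
tcp_pos: [0.5687, 0.1316, 0.06]
tcp_rot: [0.0, 0.997, -0.078, -0.0]
force: [-0.5, 0.1, 0.3]
finger_gap: 0.502
```

```bash
python3 - <<'E'
from h import *
goal([.5685,.131,.022],down(-.155))
a,b=camera("top"),camera("side")
cv2.imwrite("pics/c6.png",np.hstack([cv2.resize(a[140:270,170:260],None,fx=4,fy=4),cv2.resize(b[190:320,195:305],None,fx=4,fy=4)]))
E
```

```text
t 14.85 tcp [0.5687 0.1316 0.06  ] gap 0.502 F [-0.5  0.1  0.3] q [ 0.21  0.63  1.81 -0.    0.7   1.93]
row [-0.     0.003  0.19 ] [ 0.  0. -0.]
```

View pics/c6.png

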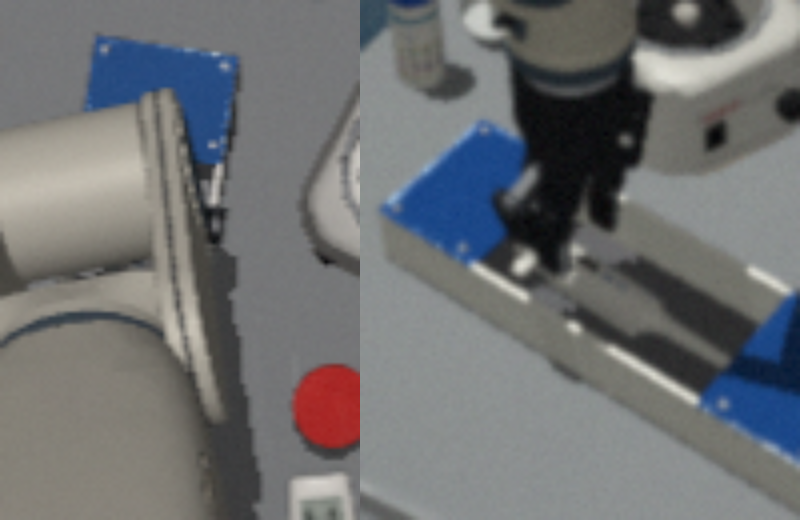

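The fingers straddle the handle, with the hook (white spot at (525,263)) on the far side, clear of them. I'll go down and close.

Call:
arm_command --steps '[[[0, 0, 0, 0.08, 0, 0, 0], [0, 0, 0, 0.14, 0, 0, 0], [0, 0, 0, 0.18, 0, 0, 0], [0, 0, 0, 0.19, 0, 0, 0], [0, 0, 0, 0.19, 0, 0, 0]]]'

```text
time_s: 15.58
tcp_pos: [0.5685, 0.1317, 0.0217]
tcp_rot: [0.0, 0.997, -0.078, -0.0]
force: [0.6, 0.2, -0.7]
finger_gap: 0.498
```

Call:
arm_command --steps '[[[-1, 0, 0, 0, 0, 0, 0], [-1, 0, 0, 0, 0, 0, 0], [-1, 0, 0, 0, 0, 0, 0], [-1, 0, 0, 0, 0, 0, 0], [-1, 0, 0, 0, 0, 0, 0], [-1, 0, 0, 0, 0, 0, 0]]]'

```text
time_s: 16.32
tcp_pos: [0.5689, 0.1317, 0.0225]
tcp_rot: [-0.0, 0.997, -0.078, 0.0]
force: [-1.2, -1.0, 5.3]
finger_gap: 0.301
```

Call:
arm_command --steps '[[[-1, 0, 0, -0.01, 0, 0, 0], [-1, 0, 0, -0.02, 0, 0, 0], [-1, 0, 0, -0.02, 0, 0, 0], [-1, 0, 0, -0.02, 0, 0, 0]]]'

```text
time_s: 16.82
tcp_pos: [0.5684, 0.1317, 0.0258]
tcp_rot: [0.0, 0.997, -0.078, -0.0]
force: [0.5, -0.1, -0.7]
finger_gap: 0.293
```

```bash
python3 - <<'E'
from h import *
goal([.5685,.131,.022],down(-.155))
b=camera("side");cv2.imwrite("pics/c7.png",cv2.resize(b[190:320,195:325],None,fx=4,fy=4))
E
```

```text
t 16.82 tcp [0.5684 0.1317 0.0258] gap 0.293 F [ 0.5 -0.1 -0.7] q [0.21 0.69 1.82 0.   0.64 1.93]
row [0.001 0.003 0.019] [ 0.     0.    -0.001]
```

View pics/c7.png

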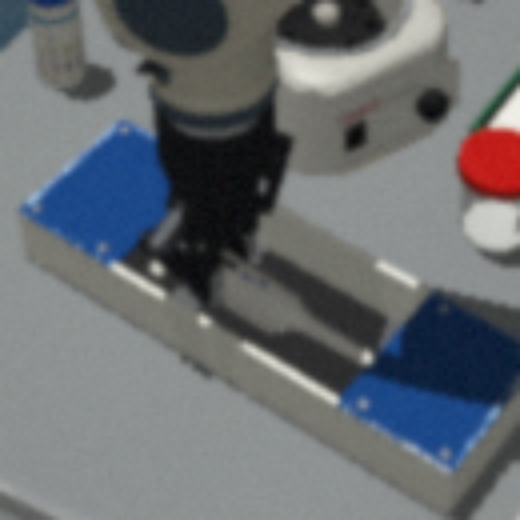

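The grip holds (gap about 25 mm) and the weight has come off the floor. I'll slide the pipette 59 mm towards the robot.

Call:
arm_command --steps '[[[-1, -0.05, 0, 0, 0, 0, 0], [-1, -0.1, 0, 0, 0, 0, 0], [-1, -0.15, 0, 0, 0, 0, 0], [-1, -0.2, 0, 0, 0, 0, 0], [-1, -0.24, 0, 0, 0, 0, 0], [-1, -0.27, 0, 0, 0, 0, 0], [-1, -0.285, 0, 0, 0, 0, 0], [-1, -0.295, 0, 0, 0, 0, 0], [-1, -0.295, 0, 0, 0, 0, 0]]]'

```text
time_s: 18.0
tcp_pos: [0.5133, 0.1412, 0.0268]
tcp_rot: [-0.001, 0.997, -0.078, 0.003]
force: [7.0, -2.6, -0.5]
finger_gap: 0.293
```

```bash
python3 - <<'E'
from h import *
p,r,s=pose();goal(p)
# tilt: tip centre stays 148.5 mm along -x of tool from grip; grip axis height = tcp z - .0078 at present (floor+4 lift: axis .023)
X=np.array([np.cos(-.155),np.sin(-.155),0]);Z=np.array([0,0,1.])
zax=.023-p[2]  # pipette axis relative to TCP, vertical
tip=p-X*.1485+Z*zax
for th,dz in((4,-.001),(8,-.003),(12,-.005)):
    t=np.radians(th);ax=X*np.cos(t)+Z*np.sin(t);nz=-X*np.sin(t)+Z*np.cos(t)
    P=tip+Z*dz+ax*.1485-nz*zax
    R=down(-.155,-t);print(th,"toolx",R.as_matrix()[:,0].round(3));goal(P,R)
b=camera("side");cv2.imwrite("pics/c8.png",cv2.resize(b[190:320,195:325],None,fx=4,fy=4))
E
```

```text
t 18.00 tcp [0.5133 0.1412 0.0268] gap 0.293 F [ 7.  -2.6 -0.5] q [ 0.25  0.64  1.94 -0.    0.56  1.97]
row [0. 0. 0.] [0. 0. 0.]
4 toolx [ 0.986 -0.154 -0.07 ]
t 18.00 tcp [0.5133 0.1412 0.0268] gap 0.293 F [ 7.  -2.6 -0.5] q [ 0.25  0.64  1.94 -0.    0.56  1.97]
row [-0.003 -0.    -0.047] [-0.001 -0.048 -0.   ]
8 toolx [ 0.978 -0.153 -0.139]
t 18.00 tcp [0.5133 0.1412 0.0268] gap 0.293 F [ 7.  -2.6 -0.5] q [ 0.25  0.64  1.94 -0.    0.56  1.97]
row [-0.009 -0.    -0.088] [-0.001 -0.093 -0.   ]
12 toolx [ 0.966 -0.151 -0.208]
t 18.00 tcp [0.5133 0.1412 0.0268] gap 0.293 F [ 7.  -2.6 -0.5] q [ 0.25  0.64  1.94 -0.    0.56  1.97]
row [-0.019 -0.    -0.129] [-0.001 -0.137 -0.   ]
```

View pics/c8.png

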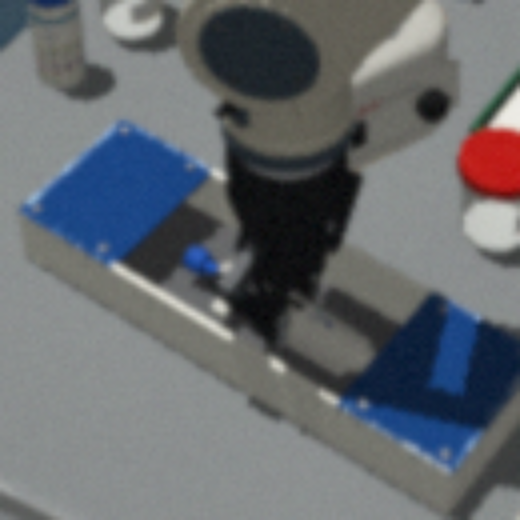

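The tip touched the end wall lightly (7 N), and the blue plunger at (200,262) is now well out from under the far deck. I'll back off 5 mm and recompute the tilt with the right sign.

Call:
arm_command --steps '[[[-1, 0.02, 0, 0, 0, 0, 0], [-1, 0.04, 0, 0, 0, 0, 0], [-1, 0.04, 0, 0, 0, 0, 0]]]'

```text
time_s: 18.42
tcp_pos: [0.5182, 0.1395, 0.0258]
tcp_rot: [0.0, 0.997, -0.078, -0.0]
force: [-0.6, 0.5, -1.7]
finger_gap: 0.291
```

```bash
python3 - <<'E'
from h import *
p,r,s=pose()
X=np.array([np.cos(-.155),np.sin(-.155),0]);Z=np.array([0,0,1.])
zax=.023-p[2];tip=p-X*.1485+Z*zax
for th,dz in((3,-.001),(6,-.002),(9,-.0035),(12,-.005)):
    t=np.radians(th);ax=X*np.cos(t)+Z*np.sin(t);nz=-X*np.sin(t)+Z*np.cos(t)
    P=tip+Z*dz+ax*.1485-nz*zax
    R=down(-.155,t);print(th,R.as_matrix()[:,0].round(3));goal(P,R)
E
```

```text
3 [ 0.987 -0.154  0.052]
t 18.43 tcp [0.5182 0.1395 0.0258] gap 0.291 F [-0.6  0.5 -1.7] q [0.24 0.65 1.92 0.   0.57 1.97]
row [-0.002  0.    -0.034] [ 0.     0.034 -0.001]
6 [ 0.983 -0.154  0.105]
t 18.43 tcp [0.5182 0.1395 0.0258] gap 0.291 F [-0.6  0.5 -1.7] q [0.24 0.65 1.92 0.   0.57 1.97]
row [-0.006  0.    -0.068] [ 0.     0.067 -0.001]
9 [ 0.976 -0.152  0.156]
t 18.43 tcp [0.5182 0.1395 0.0258] gap 0.291 F [-0.6  0.5 -1.7] q [0.24 0.65 1.92 0.   0.57 1.97]
row [-0.011  0.    -0.098] [ 0.     0.1   -0.001]
12 [ 0.966 -0.151  0.208]
t 18.43 tcp [0.5182 0.1395 0.0258] gap 0.291 F [-0.6  0.5 -1.7] q [0.24 0.65 1.92 0.   0.57 1.97]
row [-0.019  0.    -0.129] [ 0.     0.134 -0.001]
```

Call:
arm_command --steps '[[[-1, -0.001, 0, -0.017, 0, 0.017, 0], [-1, -0.002, 0, -0.034, 0, 0.034, 0], [-1, -0.004, 0, -0.051, 0, 0.05, 0], [-1, -0.006, 0, -0.068, 0, 0.067, 0], [-1, -0.011, 0, -0.098, 0, 0.1, 0], [-1, -0.019, 0, -0.129, 0, 0.134, 0], [-1, -0.019, 0, -0.129, 0, 0.134, 0], [-1, -0.019, 0, -0.129, 0, 0.134, 0]]]'

```text
time_s: 19.42
tcp_pos: [0.5147, 0.1404, 0.0518]
tcp_rot: [0.008, 0.991, -0.077, 0.105]
force: [-0.7, 0.1, -0.5]
finger_gap: 0.299
```

```bash
python3 - <<'E'
from h import *
p,r,s=pose();goal(p)
b=camera("side");cv2.imwrite("pics/c9.png",cv2.resize(b[190:320,195:325],None,fx=4,fy=4))
E
```

```text
t 19.43 tcp [0.5147 0.1404 0.0518] gap 0.299 F [-0.7  0.1 -0.5] q [ 0.29  0.56  2.05 -0.26  0.35  2.26]
row [0. 0. 0.] [0. 0. 0.]
```

View pics/c9.png

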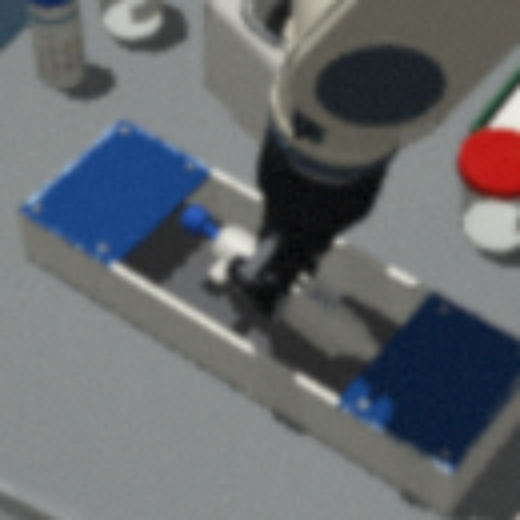

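Plunger end at (193,217) is up above deck level with no contact force. I'll draw it along its axis, in two halves.

Call:
arm_command --steps '[[[-1, 0.04, 0, 0, 0, 0, 0], [-1, 0.09, 0, 0, 0, 0, 0], [-1, 0.14, 0, 0, 0, 0, 0], [-1, 0.19, 0, 0, 0, 0, 0], [-1, 0.23, 0, 0, 0, 0, 0], [-1, 0.25, 0, 0, 0, 0, 0], [-1, 0.25, 0, 0, 0, 0, 0]]]'

```text
time_s: 20.35
tcp_pos: [0.5628, 0.1326, 0.0622]
tcp_rot: [0.008, 0.991, -0.078, 0.105]
force: [-0.4, 0.1, -1.1]
finger_gap: 0.296
```

```bash
python3 - <<'E'
from h import *
p,r,s=pose();goal(p,down(-.155,np.radians(12)))
b=camera("side");cv2.imwrite("pics/c10.png",cv2.resize(b[180:320,185:325],None,fx=4,fy=4))
E
```

```text
t 20.35 tcp [0.5628 0.1326 0.0622] gap 0.296 F [-0.4  0.1 -1.1] q [ 0.25  0.58  1.95 -0.2   0.43  2.16]
row [0. 0. 0.] [ 0.    -0.001 -0.001]
```

View pics/c10.png

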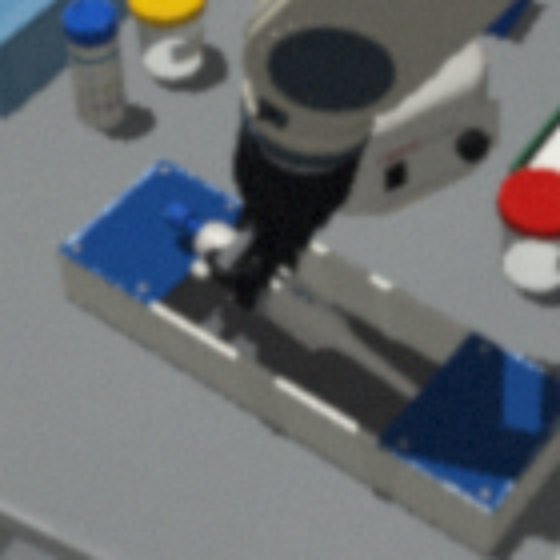

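The plunger is passing above the far deck, and force is the pipette's weight only. Finish the draw, then lift vertically.

Call:
arm_command --steps '[[[-1, 0.05, 0, 0, 0, 0, 0], [-1, 0.1, 0, 0, 0, 0, 0], [-1, 0.15, 0, 0, 0, 0, 0], [-1, 0.2, 0, 0, 0, 0, 0], [-1, 0.25, 0, 0, 0, 0, 0], [-1, 0.28, 0, 0, 0, 0, 0], [-1, 0.28, 0, 0, 0, 0, 0], [-1, 0.28, 0, 0, 0, 0, 0]]]'

```text
time_s: 21.4
tcp_pos: [0.6163, 0.124, 0.0737]
tcp_rot: [0.008, 0.991, -0.078, 0.104]
force: [-0.2, -0.6, 0.2]
finger_gap: 0.29
```

Call:
arm_command --steps '[[[-1, 0.01, 0, -0.05, 0, 0, 0], [-1, 0.03, 0, -0.15, 0, 0, 0], [-1, 0.06, 0, -0.3, 0, 0, 0], [-1, 0.1, 0, -0.45, 0, 0, 0], [-1, 0.13, 0, -0.6, 0, 0, 0], [-1, 0.156, 0, -0.734, 0, 0, 0], [-1, 0.156, 0, -0.734, 0, 0, 0], [-1, 0.156, 0, -0.734, 0, 0, 0], [-1, 0.156, 0, -0.734, 0, 0, 0]]]'

```text
time_s: 22.52
tcp_pos: [0.6157, 0.1239, 0.2225]
tcp_rot: [0.009, 0.992, -0.078, 0.104]
force: [0.4, -0.2, -0.1]
finger_gap: 0.299
```

```bash
python3 - <<'E'
from h import *
p,r,s=pose();goal(p)
a,b=camera("top"),camera("side");cv2.imwrite("pics/b11.png",b)
cv2.imwrite("pics/c11.png",np.hstack([cv2.resize(a[100:290,170:350],None,fx=2.1,fy=2.1),cv2.resize(b[130:320,155:345],None,fx=2.1,fy=2.1)]))
E
```

```text
t 22.52 tcp [0.6157 0.1239 0.2225] gap 0.299 F [ 0.4 -0.2 -0.1] q [ 0.21  0.38  1.77 -0.11  0.8   2.01]
row [0. 0. 0.] [0. 0. 0.]
```

The picture limit is reached, so I'll check numerically where the plunger (blue) and tip appear in the side image against prediction.

```bash
python3 - <<'E'
from h import *
p,r,s=pose();x,z=r.as_matrix()[:,0],r.as_matrix()[:,2]
g=p+z*.004
b=cv2.imread("pics/b11.png");h=cv2.cvtColor(b,cv2.COLOR_BGR2HSV)
tip,end=g-x*.1485,g+x*.0915;print("pred z tip,end",tip[2],end[2])
for n,pt in(("tip",tip),("end",end)):
    print(n,proj("side",[pt])[0].round())
u,v=proj("side",[end])[0].astype(int);m=cv2.inRange(h[v-20:v+21,u-20:u+21],(100,120,60),(125,255,255))
nl,_,st,ce=cv2.connectedComponentsWithStats(m);print("blue",[(st[i,4],(ce[i]+[u-20,v-20]).round()) for i in range(1,nl) if st[i,4]>4])
gr=cv2.cvtColor(b,cv2.COLOR_BGR2GRAY)
for d in(.06,.08,.10,.12,.14,.1485,.16):   # image column profile across the shaft
    u,v=proj("side",[g-x*d])[0].astype(int);print(d,(u,v),gr[v-12:v+13:2,u].tolist())
w=cv2.cvtColor(camera("top"),cv2.COLOR_BGR2HSV)
for n,l,hi,bx in(("red",(0,150,80),(5,255,255),(243,231,264,254)),("yel",(19,150,80),(30,255,255),(263,115,286,138)),("knob",(3,130,80),(18,255,255),(285,230,335,265))):
    f=lambda im:(np.argwhere(cv2.inRange(im[bx[1]:bx[3],bx[0]:bx[2]],l,hi))[:,::-1]+bx[:2])
    i0=cv2.cvtColor(cv2.imread("pics/top0.png"if n!="knob" else "pics/a5.png"),cv2.COLOR_BGR2HSV)
    print(n,f(i0).mean(0),f(w).mean(0))
E
```

```text
pred z tip,end 0.18801098199353602 0.2377021882392658
tip [280. 232.]
end [205. 177.]
blue [(np.int32(113), array([191., 163.])), (np.int32(44), array([213., 159.])), (np.int32(11), array([212., 168.])), (np.int32(168), array([207., 184.])), (np.int32(9), array([187., 179.]))]
0.06 (np.int64(251), np.int64(210)) [123, 120, 119, 104, 105, 107, 108, 107, 110, 122, 137, 144, 141]
0.08 (np.int64(257), np.int64(215)) [122, 119, 116, 117, 112, 106, 105, 106, 117, 116, 124, 142, 141]
0.1 (np.int64(263), np.int64(219)) [145, 123, 119, 117, 117, 109, 111, 109, 117, 115, 116, 118, 137]
0.12 (np.int64(270), np.int64(224)) [153, 112, 113, 113, 112, 106, 108, 108, 112, 110, 114, 139, 141]
0.14 (np.int64(277), np.int64(229)) [105, 106, 105, 105, 107, 106, 110, 109, 115, 146, 142, 141, 141]
0.1485 (np.int64(280), np.int64(231)) [90, 96, 95, 94, 95, 106, 112, 117, 144, 143, 142, 143, 143]
0.16 (np.int64(283), np.int64(234)) [24, 11, 31, 92, 98, 114, 126, 143, 141, 140, 143, 141, 143]
red [252.90282132 241.23197492] [252.9778481  241.19303797]
yel [274.12052117 126.3029316 ] [274.12745098 126.27124183]
knob [308.26923077 247.5       ] [308.23376623 247.54545455]
```

```bash
python3 - <<'E'
from h import *
p,r,s=pose();x,z=r.as_matrix()[:,0],r.as_matrix()[:,2];g=p+z*.004
H=lambda i:cv2.inRange(cv2.cvtColor(i,cv2.COLOR_BGR2HSV),(100,110,50),(125,255,255))
for n,f,im in(("side","pics/b5.png",cv2.imread("pics/b11.png")),("top","pics/a5.png",camera("top"))):
    o=cv2.imread(f);m=H(im)&~cv2.dilate(H(o),np.ones((3,3)))
    nl,_,st,ce=cv2.connectedComponentsWithStats(m)
    print(n,"pred end",proj(n,[g+x*.0915,g+x*.078])[:2].round(1).tolist(),[(int(st[i,4]),ce[i].round(1).tolist()) for i in range(1,nl) if st[i,4]>5])
b=cv2.imread("pics/b11.png")[:,:,:];gr=cv2.cvtColor(b,cv2.COLOR_BGR2GRAY)
print(gr[200:262:2,228:300:3])
E
```

```text
side pred end [[204.9, 176.6], [208.9, 179.5]] [(45, [447.4, 17.4]), (16, [434.6, 35.4]), (23, [316.8, 168.6])]
top pred end [[206.0, 135.6], [205.2, 140.9]] [(46, [204.6, 143.5]), (11, [251.1, 279.8])]
[[ 11  62 107 108 104  94 103 122 118 126 172 137  99  80  47  37  36  40
   25  49 112 155 190 188]
 [ 18  73 102 108 111 100  99 112 118 119 141 183 166 147 128 106 104  95
   87 109 152 194 190 174]
 [ 64  82  96 107 112 109 107 101 110 116 121 161 194 197 193 168 169 165
  185 188 193 182 164 134]
 [135 131 110  99 108 108 111 108  98 119 120 131 176 201 211 204 200 199
  195 191 183 155 119 106]
 [135 140 133 104 101 107 107 110 106 115 120 117 145 197 217 212 206 197
  190 175 143 111 100 101]
 [140 138 141 129 107  98 105 108 112 108 120 118 124 173 195 211 202 189
  161 136 105 102 104  99]
 [139 144 140 142 127 106 100 101 111 107 111 121 119 128 153 145 172 160
  128 105 104 102 100  90]
 [144 137 144 142 141 124 118 116 108 107 107 113 119 114 112 107 117 106
  102 104  97  98  94  99]
 [140 141 141 141 135 140 141 142 114 108 108 106 116 116 113 108 107 105
  102  92  83  
[... 1534 characters left out ...]
51  42  44  44  44  48  94 104 109 115 118 110 111 109 112 125 134
  143 139 138 140 145 140]
 [ 59  42  46  47  45  43  86 102 107  99 112 111 110 111 113 107 111 118
  134 141 140 139 139 138]
 [ 47  45  45  48  44  46  58  92 102 103 103 107 104 110 108 109 110 112
  114 129 142 142 140 141]
 [ 44  46  46  47  41  43  47  48  89  66  65  87  58  97 107 110 108 112
  110 117 126 138 139 138]
 [ 49  44  45  46  43  44  39  45  42  48  46  50  43  51  97 109 106 108
  109 110 110 126 133 139]
 [159  54  41  44  49  47  47  42  42  43  43  42  43  45  50  84 112 109
  114 106 109 109 121 132]
 [177 174  66  71  90  95  45  44  45  45  42  44  40  46  42  43  78 109
  107 110 109 113 110 117]]
```

Plunger blob in the top view matches the prediction to about 2.6 px. I'll lift 40 mm more for margin (this also separates the plunger from the vial cap in the side view), then check again.

Call:
arm_command --steps '[[[-1, 0.01, 0, -0.07, 0, 0, 0], [-1, 0.03, 0, -0.14, 0, 0, 0], [-1, 0.042, 0, -0.2, 0, 0, 0], [-1, 0.042, 0, -0.2, 0, 0, 0], [-1, 0.042, 0, -0.2, 0, 0, 0], [-1, 0.042, 0, -0.2, 0, 0, 0], [-1, 0.042, 0, -0.2, 0, 0, 0], [-1, 0.042, 0, -0.2, 0, 0, 0]]]'

```text
time_s: 23.72
tcp_pos: [0.6164, 0.1241, 0.2645]
tcp_rot: [0.008, 0.991, -0.078, 0.104]
force: [1.5, -0.3, 0.4]
finger_gap: 0.299
```

```bash
python3 - <<'E'
from h import *
p,r,s=pose();goal(p);x,z=r.as_matrix()[:,0],r.as_matrix()[:,2];g=p+z*.004
H=lambda i:cv2.inRange(cv2.cvtColor(i,cv2.COLOR_BGR2HSV),(100,110,50),(125,255,255))
B={}
for n,f in(("side","pics/b5.png"),("top","pics/a5.png")):
    im=camera(n);o=cv2.imread(f);m=H(im)&~H(o);P=g+x*.0775
    nl,_,st,ce=cv2.connectedComponentsWithStats(m);e=proj(n,[P])[0]
    c=[(int(st[i,4]),ce[i].round(1).tolist()) for i in range(1,nl) if st[i,4]>5 and np.hypot(*(ce[i]-e))<30]
    print(n,"pred",e.round(1),c);B[n]=max(c)[1] if c else None
print("plunger pred",P, "seen",tri(B["top"],B["side"]) if all(B.values()) else None)
print(s["finger_gap"],np.abs(s["qvel"]).max())
E
```

```text
t 23.73 tcp [0.6164 0.1241 0.2645] gap 0.299 F [ 1.5 -0.3  0.4] q [ 0.21  0.33  1.74 -0.1   0.88  2.  ]
row [0. 0. 0.] [0. 0. 0.]
side pred [207.4 166.5] [(27, [206.8, 166.5])]
top pred [203.3 137.7] [(52, [202.5, 140.9])]
plunger pred [0.69209873 0.11219287 0.27671874] seen (array([0.68684866, 0.11528601, 0.28017062]), np.float64(0.007274155253591222))
0.29943291305885494 0.0019448689623441746
```

Both views put the plunger within about 7 mm of its predicted place, so the pipette hasn't slipped and both ends are well above 0.145 m. Handing in.

```bash
python3 -c "
from workcell import hand_in;print(hand_in())"
```

```text
the job is handed in; nothing more can be done
None
```

I finished the job and handed it in at about 24 s of the 70 s allowed. It gave no verdict.

**What I did:**
- I lifted the cover off by its knob, lowered it into the rest and let it go.
- I slid the pipette about 56 mm towards the robot and tilted it 12° with the plunger end up. Then I drew it out along its length and lifted it.

**What the last checks showed:**
- **Pipette:** it was still in the grip, with the fingers about 25 mm apart and the arm at rest. The tip should be at about 0.23 m and the plunger end at about 0.28 m. Both camera views put the plunger within about 7 mm of where I expected it.
- **Cover:** the knob was within about 3 mm of the rest's centre and did not move afterwards.
- **Red and yellow cups:** neither had moved.

**What was off or not checked:**
- The pipette tip touched the case's end wall lightly (about 7 N) during the slide, so I backed off 5 mm.
- I had used all 12 picture views before the last lift, so the final state was checked only by calculation on the images.
- I worked out the tip's position from the gripper pose, because it could not be told apart in the image.
- I did not measure the vial again, but nothing passed near it.

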